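# Index the rotary stage, load the glass plate and index it on

## Robot

A 6-joint arm with a two-finger parallel gripper is mounted at the origin on the work surface. World frame = base frame: x ahead of the robot, y to its left, z up, the work surface at z = 0. Lengths are in mm, angles in rad, forces in N, time in s.
With the tool pointing down it reaches from about 325 to 900 mm from the base axis. Payload 3.5 kg.
Tool frame: the origin (TCP) lies midway between the tips of the shut fingers; the grasp point (between the pads) lies 19 mm behind it; z points along the fingers, y is the line along which they close (so a half turn about z gives the same grasp; the last joint's range is limited). The gripper opens to 85 mm and grips with 20 to 120 N. Pads are 22 mm wide; open, the fingers measure 114 mm over their backs; the gripper's body (76 mm by 85 mm) begins 54 mm behind the grasp point. The pads swing forward as they close: fully open they stand 13 mm farther back than shut.
Start: joints at [1.239, 0.276, -0.026, 1.268, 0, 1.467], TCP at [141.762, 608.708, 231.313] pointing down, gripper open.
Joint ranges: [-3.12, 3.12], [-0.85, 1.88], [-1.08, 1.24], [-1.95, 2.15], [-1.57, 1.53], [-3.14, 3.14]. Speed limits (rad/s): [2.57, 2.57, 3.14, 3.14, 3.14, 3.14].

## Interface

Orientations are given as a unit quaternion [x, y, z, w].
In Python, from cell import arm gives the robot as it stands.
- The arm moves only by the shell command python3 -m pendant 'ROWS' [OPENING] [FORCE]. ROWS is JSON, a list of rows, each an object with "travel": the shift along the tool's x, y, z in mm, a list of three; "twist": the turn, a rotation vector about the tool's x, y, z in degrees, a list of three. A call has 1 to 10 rows; each row shifts and turns the commanded pose from where the row before left it, along the tool's axes as they then stand; what a row does not reach is not made up. A row lasts 1/12 s, in which the tool goes at most 41.7 mm and 7.16 degrees, less where a joint would pass 70% of its speed; a pose out of reach is approached as far as the arm can. A call is refused whole if a number of a shift passes 41.7 or a number of a turn 7.16, either way. A call with a gripper value outside its range is refused whole. OPENING is the finger opening in mm, from 0 to 85.4, set as the call begins (- or left out, the last holds). The fingers move at their own pace and stop on an object; FORCE is the grip in N (left out, the last holds). Time passes only in rows, so rows that do not move let the fingers close. It gives the time, the measured TCP pose, the force, the opening and the grip force at its end, in the units of the state.
- arm.get_state(): the state, without advancing time (a new reading comes with each control period).
- arm.grab_frame(name): name is "scene" or "top"; returns a dict with "color" (384x512x3 uint8, red, green, blue), "vfov" (degrees; the focal length in pixels is half the picture's height over the tangent of half this angle, whatever the lens; pixels are square), "cx", "cy" (the principal point, pixels), "k1" (the pictures are not rectified: a ray, as slopes to the right and down, at radius r is drawn at 1 + k1 r^2 times it, then the intrinsics apply), "camera_from_world" (4x4, takes a point from world to camera coordinates). Camera axes: x right, y down, z forward; pixel columns grow to the right and rows downward; lengths in mm; the calibration is good to about 2 mm. A picture is of the moment at which its call begins. There is no depth.
- arm.sign_off(): hands the job in; it is judged then, once.
The state is a dict: "clock": time; "joint_positions": joint angles; "joint_velocities": joint speeds; "tau": joint torques, N m; "ee_pos": TCP position; "orientation": TCP orientation; "force": force on the tool from outside, world axes, zero at the start; "ft_torque": the same for the moment, N m; "grip_width": finger opening in mm; "grip_force": force on a finger pad.
Only numpy, scipy, OpenCV 4.12 (cv2) and the standard library are available. Lean on these libraries where they do the work, as an engineer would, in place of code of your own. Each camera call takes 0.05 s, during which the arm holds its last target. There are 200 camera calls.

## Task

Wind the crank handwheel counterclockwise until the turntable's open mouth lines up squarely with the loading ledge, then slide the framed glass plate off the ledge onto the turntable, under the two sprung clips and fully home against the blue stop, so that both clips snap down on the glass. Then wind the handwheel exactly two whole turns further, again counterclockwise, so that the mouth with the loaded plate stops at the yellow index post; do not disturb the glassware and the timer standing around.

Things in the scene. Friction and masses are not known exactly. Their poses are not given: they have to be found in the camera images.
- wheel_axis (a point): centre of the upper face of the handwheel, a black disc 128 mm across lying level on a white pedestal, on its vertical axis, 59 mm above the bench. The hub stands 5 mm higher. Turning it drives the turntable through a worm gear, and it stays where it is left; it takes about 2 N at the handle
- handle_mid (a point): centre (half-way up) of the orange crank handle on the handwheel: an upright round cylinder 22 mm in diameter and 55 mm tall (60 to 115 mm above the bench), its axis 50 mm from the wheel's axis. It spins freely about its own axis, so it can be pushed round with a finger or held from above
- handwheel (a joint): angle of the handwheel in rad, growing counterclockwise seen from above; NINE whole turns make one turn of the turntable, the same way round (one wheel turn = 40 degrees of table). At the start the mouth is 1 to 2.8 wheel turns short of (clockwise from) the ledge. It can turn 5 turns either way from 0
- turntable (a joint): angle of the turntable in rad, always the handwheel's angle divided by 9; grows counterclockwise seen from above
- table_mouth (a point): point on the rim of the aluminium turntable (180 mm across, its top 50 mm above the bench), in the middle of its open mouth, marked by a red bar; 90 mm from the table's axis. Its x axis points radially outward, z up. Two black side rails 8 mm tall and 65 mm apart inside, flared at the mouth to about 93 mm, lead the plate inward to the blue stop
- table_home (a point): point on the turntable's top surface where the centre of the plate's underside lies when the plate is fully home against the blue stop; it is 5 mm from the table's axis towards the mouth. x axis towards the mouth, z up
- ledge_lip (a point): middle of the inner edge of the grey loading ledge, 94 mm from the turntable's axis; x axis points outward along the ledge, away from the turntable (the turntable's axis is at x = -94 mm), y across it, z up. The ledge top is 51.5 mm above the bench (1.5 mm over the turntable), 156 mm long and 124 mm wide, with two blue fences 8 mm tall along the sides, which stand 80 mm apart by the turntable and 100 mm apart at their outer end, 110 mm from the lip
- plate_mid (a point): centre of the framed glass plate, 4 mm above its underside: 100 mm long (x), 60 mm wide (y), glass 5 mm thick; a white round bar 8 mm thick along its leading end (-x), an orange upright tab 10 mm thick, 60 mm wide and 24 mm tall along its rear end (+x) to push or hold. It lies on the ledge with the white bar towards the turntable; mass 0.10 to 0.19 kg
- clip_left (a joint): lift angle in rad of one of the two sprung steel wire clips hinged on the blue stop, their upturned noses facing the mouth: 0 at rest (3 mm above the table), about 0.05 resting on the glass, about 0.11 when riding over the white bar. Pushing the plate in under both takes about 10 to 15 N at the peak, then they snap down behind the bar and it slides on easily (2 to 5 N) for the last 20 mm to the stop
- clip_right (a joint): lift angle in rad of the other clip, the same
- reagent: amber bottle, 60 mm across, 125 mm tall, standing upright; origin at the centre of its underside. Leave alone
- flask: conical glass flask, 72 mm across, 118 mm tall; origin at the centre of its underside. Leave alone
- timer: blue sand timer, 60 mm across, 110 mm tall; origin at the centre of its underside. Leave alone
- jar: small glass jar with a black cap, 56 mm across, 75 mm tall, beside the ledge; origin at the centre of its underside. Leave alone
- read_mark (a point): point over the turntable's rim (90 mm from its axis, 50 mm above the bench) just in front of a fixed yellow index post (28 x 16 x 45 mm tall, standing 96 to 124 mm from the table's axis), 80 degrees counterclockwise from the ledge, that is two whole wheel turns past it; the turntable's mouth must end here
Mind the look-alikes: they are no part of the job. Of the things that look like the part that bears plate_mid, the largest one is meant.

How it is judged (in metres and radians):
On the way, in this order (a step that is already met when the one before it is completed fails the run):
1. the turntable's mouth lines up with the ledge while the plate still waits on the ledge (y of table_mouth in the frame of ledge_lip between -0.006 and 0.006 m and x of table_mouth in the frame of ledge_lip above -0.03 m and x of plate_mid in the frame of ledge_lip above 0.03 m), for 0.2 s.
2. with the mouth still lined up, the plate is home against the stop and both clips have snapped down on the glass (y of table_mouth in the frame of ledge_lip between -0.007 and 0.007 m and x of table_mouth in the frame of ledge_lip above -0.03 m and x of plate_mid in the frame of table_home between -0.004 and 0.004 m and y of plate_mid in the frame of table_home between -0.005 and 0.005 m and z of plate_mid in the frame of table_home below 0.008 m and angle between plate_mid's own z axis and vertical below 0.05 rad and value of joint clip_left between 0.02 and 0.085 rad and value of joint clip_right between 0.02 and 0.085 rad), for 0.2 s.
At the end, for the whole second after the job is handed in: The turntable's mouth stands at the yellow index post (within 9 mm at the rim, about an eighth of a wheel turn) and the wheel is still; the plate lies flat (within 0.05 rad) within 4 mm of home along the slide and 5 mm across it, and both clips are down on the glass (0.02 to 0.085 rad) (horizontal distance between table_mouth and read_mark below 0.009 m and x of plate_mid in the frame of table_home between -0.004 and 0.004 m and y of plate_mid in the frame of table_home between -0.005 and 0.005 m and z of plate_mid in the frame of table_home below 0.008 m and angle between plate_mid's own z axis and vertical below 0.05 rad and value of joint clip_left between 0.02 and 0.085 rad and value of joint clip_right between 0.02 and 0.085 rad and velocity of joint handwheel between -0.05 and 0.05 rad/s); the robot touches nothing.
It fails at once if a bystander is moved more than 20 mm (distance of any of reagent, flask, timer, jar from where it was at the start of the episode above 0.02 m).
It fails at once if a bystander is tipped (angle between any of reagent, flask, timer, jar's own z axis and vertical above 0.4 rad).
It also fails if it takes over 69 s, if anything falls off the work surface, if the arm or the gripper's body presses on something with over 40 N, if the wrist force passes 120 N, or if a joint passes its speed limit or range.

## Working session

There is one attempt and no reset: what is moved stays moved. The work goes in short steps, Python scripts to look and compute and a shell command to move; the robot and the scene stay as the last step left them, time stands still between calls to the robot, and variables do not carry over. Pictures are saved under pics/ and viewed, at most 10 in all, crops included, and the job is handed in when it is done.

```bash
ls; mkdir -p pics
cat > h.py <<'E'
import numpy as np,cv2
from cell import arm
from scipy.spatial.transform import Rotation as R
def grab(n):
    return arm.grab_frame(n)
def K(f):
    h,w=f["color"].shape[:2]; F=h/2/np.tan(np.radians(f["vfov"])/2)
    return np.array([[F,0,f["cx"]],[0,F,f["cy"]],[0,0,1.]])
def plane(f,uv,z):
    uv=np.array(uv,float).reshape(-1,1,2)
    n=cv2.undistortPoints(uv,K(f),np.array([f["k1"],0,0,0,0.])) if False else None
    k=K(f); d=(uv[:,0]-k[:2,2])/k[0,0]
    s=d.copy()
    for _ in range(30): s=d/(1+f["k1"]*(s**2).sum(1,keepdims=True))
    T=np.array(f["camera_from_world"]); C=-T[:3,:3].T@T[:3,3]
    r=np.c_[s,np.ones(len(s))]@T[:3,:3]
    return C+r*((z-C[2])/r[:,2])[:,None]
def proj(f,P):
    T=np.array(f["camera_from_world"]);p=np.atleast_2d(P)@T[:3,:3].T+T[:3,3]
    s=p[:,:2]/p[:,2:]; s=s*(1+f["k1"]*(s**2).sum(1,keepdims=True)); k=K(f)
    return s*k[0,0]+k[:2,2]
def save(f,n,crop=None,sc=1):
    c=f["color"]
    if crop: c=c[crop[1]:crop[3],crop[0]:crop[2]]
    cv2.imwrite("pics/"+n,cv2.cvtColor(cv2.resize(c,None,fx=sc,fy=sc,interpolation=cv2.INTER_CUBIC),cv2.COLOR_RGB2BGR))
def comps(f,lo,hi,amin=15):
    hsv=cv2.cvtColor(f["color"],cv2.COLOR_RGB2HSV); m=cv2.inRange(hsv,lo,hi)
    n,l,s,c=cv2.connectedComponentsWithStats(m)
    return l,[(i,s[i].tolist(),c[i].round(1).tolist()) for i in range(1,n) if s[i][4]>=amin]
E
python3 - <<'E'
from h import *
import pickle
fs={}
for n in("scene","top"):
    f=grab(n);fs[n]=f;save(f,n+"0.png",sc=1.5);print(n,f["vfov"],f["cx"],f["cy"],f["k1"]);print(np.array(f["camera_from_world"]).round(3))
pickle.dump(fs,open("f0.pkl","wb"))
print(arm.get_state())
E
```

```text
pics
scene 49.57336335059948 253.40277310295073 189.81813087378916 -0.019642288177534297
[[-5.220000e-01  8.530000e-01  9.000000e-03  3.024570e+02]
 [ 6.960000e-01  4.330000e-01 -5.740000e-01 -3.767720e+02]
 [-4.930000e-01 -2.930000e-01 -8.190000e-01  1.123338e+03]
 [ 0.000000e+00  0.000000e+00  0.000000e+00  1.000000e+00]]
top 56.48377228101824 251.97519771961595 191.5019685618327 -0.0369309264838306
[[ 2.00000e-02 -1.00000e+00  0.00000e+00 -9.72200e+00]
 [-9.98000e-01 -2.00000e-02 -6.20000e-02  5.68819e+02]
 [ 6.20000e-02  1.00000e-03 -9.98000e-01  8.48789e+02]
 [ 0.00000e+00  0.00000e+00  0.00000e+00  1.00000e+00]]
{'clock': 0.1, 'joint_positions': array([ 1.23860589e+00,  2.77084512e-01, -2.77178213e-02,  1.26799287e+00,
       -4.92344446e-06,  1.46740875e+00]), 'joint_velocities': array([-0.00152541, -0.00278611,  0.00413479, -0.00080256,  0.00030924,
        0.00036382]), 'tau': array([ 5.48420285e-04, -4.46707678e+01,  2.96128446e+01,  8.45080591e-03,
       -4.77157676e-05,  5.55550230e-06]), 'ee_pos': array([141.53511574, 608.05636919, 230.26659381]), 'orientation': array([ 1.14151994e-01,  9.93462794e-01, -9.76362837e-04, -2.13546848e-04]), 'force': array([-0.30466557,  0.33568744,  0.02625514]), 'ft_torque': array([ 0.00312699,  0.00331868, -0.03335789]), 'grip_force': 0.0, 'grip_width': 85.11548888976543}
```

View pics/scene0.png

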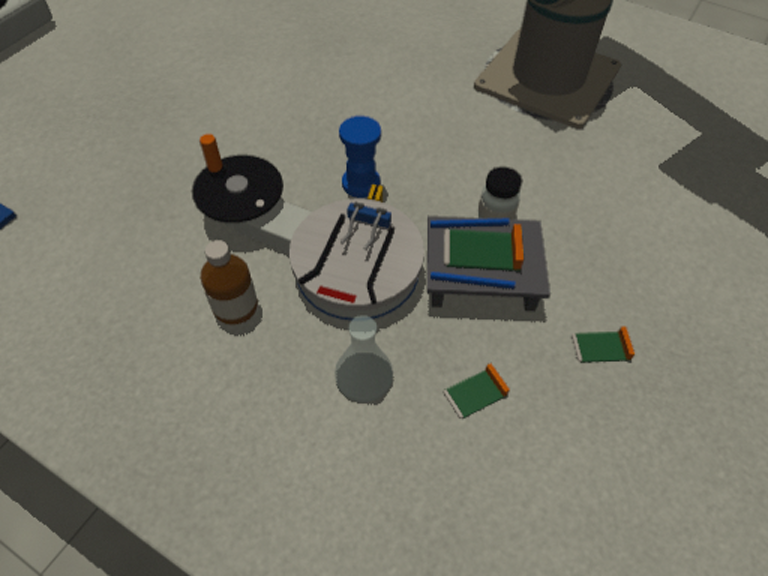

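View pics/top0.png

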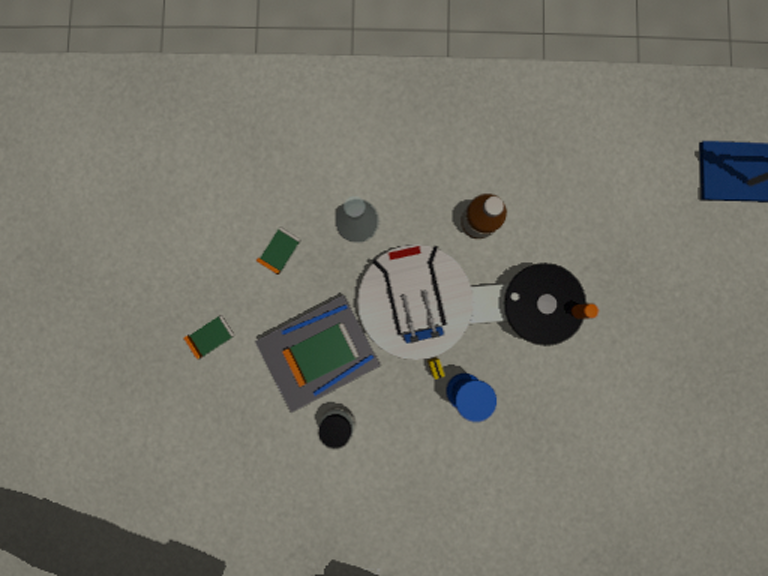

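Scene view (1.5x pixels): handwheel (237,187), orange handle (210,153), turntable (357,255), red mouth bar (336,294), ledge plate (483,250). The jar is at (502,190), flask (364,365), reagent (230,285), timer (360,155) and yellow post (376,192). 
Plate candidates: (483,250) on the ledge, and small ones at (476,391) and (602,347) on the bench. The largest, on the ledge, is the one. The handle look-alike is only the white dot on the wheel at (260,203).

Run:
```python
from h import *
import pickle
fs=pickle.load(open("f0.pkl","rb"))
save(fs["scene"],"crop0.png",(270,130,440,270),4)
R_={"orange":((5,170,90),(18,255,255)),"red":((0,150,90),(4,255,255)),"red2":((174,150,60),(180,255,255)),"green":((60,90,30),(90,255,255)),"yellow":((22,150,90),(32,255,255)),"black":((0,0,0),(180,255,45)),"blue":((105,150,60),(125,255,255)),"grey":((0,0,60),(180,60,100))}
for n in fs:
    f=fs[n]
    hsv=cv2.cvtColor(f["color"],cv2.COLOR_RGB2HSV)
    for k in R_:
        l,c=comps(f,*R_[k],amin=40 if k!="grey" else 800); print(n,k,[(x[1],x[2]) for x in c])
f=fs["top"];hsv=cv2.cvtColor(f["color"],cv2.COLOR_RGB2HSV)
for u,v in[(245,190),(310,200),(260,180),(190,245),(150,150),(325,203),(233,226),(364,203)]: print(u,v,hsv[v,u])
```

```text
scene orange [([134, 90, 9, 7, 51], [137.8, 92.7]), ([342, 149, 7, 25, 137], [345.0, 161.5]), ([414, 218, 9, 19, 66], [417.9, 226.8]), ([325, 243, 14, 19, 76], [331.5, 251.6])]
scene red [([212, 191, 25, 11, 112], [224.1, 196.0])]
scene red2 []
scene green [([300, 154, 42, 26, 985], [319.9, 166.4]), ([385, 222, 32, 19, 503], [400.1, 231.2]), ([299, 248, 36, 30, 586], [316.3, 262.3])]
scene yellow []
scene black [([343, 0, 64, 63, 2730], [370.6, 31.2]), ([396, 55, 13, 19, 82], [402.7, 64.9]), ([348, 72, 19, 8, 42], [356.6, 75.9]), ([129, 104, 59, 45, 1873], [158.3, 126.4]), ([324, 112, 23, 21, 386], [335.1, 121.7]), ([199, 143, 31, 47, 197], [215.4, 168.3]), ([237, 142, 13, 7, 47], [242.8, 145.1]), ([245, 146, 18, 57, 203], [252.7, 171.9]), ([157, 183, 10, 15, 48], [162.4, 190.6]), ([285, 193, 81, 14, 296], [324.8, 198.2])]
scene blue [([226, 78, 28, 19, 415], [239.6, 86.9]), ([231, 108, 18, 8, 101], [239.8, 111.3]), ([228, 114, 19, 16, 97], [235.4, 123.6]), ([0, 136, 8, 12, 56], [2.4, 141.6]), ([239, 138, 12, 6, 49], [244.8, 140.7]), ([287, 146, 52, 4, 155], [312.7, 147.6]), ([287, 1
[... 933 characters left out ...]
, 176, 55, 54, 2093], [362.1, 202.3]), ([301, 252, 13, 15, 61], [305.0, 257.2]), ([213, 276, 21, 23, 380], [222.9, 286.8])]
top blue [([469, 95, 43, 10, 344], [491.1, 98.9]), ([469, 107, 43, 27, 687], [486.6, 123.4]), ([482, 106, 30, 14, 227], [498.5, 111.4]), ([188, 204, 43, 19, 123], [208.8, 212.8]), ([277, 219, 11, 7, 50], [282.4, 222.4]), ([209, 237, 40, 27, 129], [228.6, 249.7]), ([302, 250, 29, 31, 589], [316.7, 266.4])]
top grey [([0, 0, 512, 44, 1309], [255.5, 19.7]), ([170, 195, 84, 80, 2156], [208.7, 234.8])]
245 190 [ 17  23 152]
310 200 [ 23  20 153]
260 180 [ 16  22 151]
190 245 [165  14  74]
150 150 [ 25  25 131]
325 203 [ 36  16 155]
233 226 [ 17  26 140]
364 203 [ 17  15 121]
```

View pics/crop0.png

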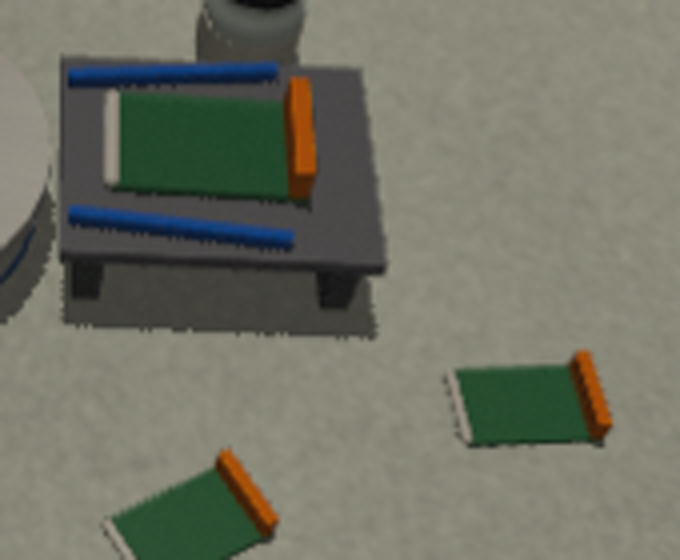

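Crop: the ledge plate with its white bar at (113,138) on the turntable side and orange tab at (302,140) is the large one. The two small ones lie on the bench.

```bash
cat > meas.py <<'E'
from h import *
from scipy.optimize import least_squares
def cont(m):
    c=max(cv2.findContours(m,cv2.RETR_EXTERNAL,cv2.CHAIN_APPROX_NONE)[0],key=cv2.contourArea);return c[:,0].astype(float)
def biggest(f,lo,hi,seed):
    l,c=comps(f,lo,hi); v=l[seed[1],seed[0]]; return (l==v).astype(np.uint8) if v else None
def circ(P,r):
    s=least_squares(lambda c:np.hypot(P[:,0]-c[0],P[:,1]-c[1])-(c[2] if r is None else r),[*P[:,:2].mean(0),r or 60],loss="soft_l1",f_scale=1.5);return s.x
E
python3 - <<'E'
from meas import *
import pickle
fs=pickle.load(open("f0.pkl","rb"))
f=fs["top"];g=fs["scene"]
for n,ff,sw,st in(("top",f,(355,215),(250,190)),("scene",g,(150,135),(210,160))):
    m=biggest(ff,(0,0,0),(180,255,45),sw); P=plane(ff,cont(m),59); print(n,"wheel",circ(P,None),circ(P,64))
    h=cv2.cvtColor(ff["color"],cv2.COLOR_RGB2HSV); sv=h[st[1],st[0]];print(sv)
    m=cv2.inRange(h,(0,0,138),(180,30,255)); l=cv2.connectedComponents(cv2.erode(m,np.ones((2,2))))[1]; m=(l==l[st[1],st[0]]).astype(np.uint8)
    P=plane(ff,cont(m),50); print(n,"table",m.sum(),circ(P,None),circ(P,90))
# ledge
m=biggest(f,(0,0,60),(180,60,100),(190,225)); r=cv2.minAreaRect(plane(f,cont(m),51.5)[:,:2].astype(np.float32));print("ledge top",r, cv2.boxPoints(r).round(1).tolist())
m=biggest(g,(0,0,60),(180,60,100),(290,170)); 
r=cv2.minAreaRect(plane(g,cont(m),51.5)[:,:2].astype(np.float32));print("ledge scene",r)
for n,ff,p in(("top",f,(214,235)),("scene",g,(320,166))):
    m=biggest(ff,(60,90,30),(90,255,255),p); r=cv2.minAreaRect(plane(ff,cont(m),56.5)[:,:2].astype(np.float32));print("green",n,r)
print("tab top",plane(f,[(195.6,244.9)],70),"mouth",plane(f,[(269.3,168.2)],50),plane(g,[(224.1,196)],50))
print("handle top",plane(f,[(393.7,206.9)],112),"scene",plane(g,[(138.5,92.5)],115))
for n,ff in fs.items():
  for k,lo,hi in(("yel",(20,120,60),(33,255,255)),("or",(3,150,70),(18,255,255))):
    print(n,k,[(a[1],a[2]) for a in comps(ff,lo,hi,8)[1]])
E
```

```text
top wheel [ 546.8293501  -254.01887958   61.88341961] [ 546.91798358 -253.80229883   64.        ]
[ 17  24 151]
top table 2552 [545.23864777 -60.70233778  84.75339638] [549.34598484 -62.03122498  90.        ]
scene wheel [ 550.85881478 -253.34677574   62.54848355] [ 550.72264822 -253.46232617   64.        ]
[ 19  28 144]
scene table 1237 [ 557.40310664 -128.41112984   48.3933729 ] [546.9518405 -52.0487695  90.       ]
ledge top ((467.42034912109375, 92.7973861694336), (129.82257080078125, 161.67755126953125), 28.58608627319336) [[371.70001220703125, 132.6999969482422], [449.1000061035156, -9.199999809265137], [563.0999755859375, 52.900001525878906], [485.70001220703125, 194.8000030517578]]
ledge scene ((443.5569152832031, 81.67988586425781), (182.65652465820312, 154.2610321044922), 28.8767147064209)
green top ((464.48193359375, 86.03907775878906), (58.600181579589844, 78.37971496582031), 27.754108428955078)
green scene ((467.4625244140625, 85.7100830078125), (61.31126022338867, 79.95491027832031), 28.438472747802734)
tab top [[442.10862465 126.77498072  70.        ]] mouth [[622.4290152 -37.6361692  50.       ]] [[623.43171832 -38.23838316  50.        ]]
handle top [[ 535.84813754 -305.99313813  112.        ]] scene [[ 537.55018389 -303.84820589  115.        ]]
scene yel [([245, 123, 6, 10, 30], [247.5, 127.5]), ([250, 123, 5, 12, 45], [252.3, 129.0])]
scene or [([133, 90, 12, 24, 151], [138.9, 99.9]), ([342, 149, 7, 30, 169], [344.9, 163.1]), ([153, 170, 11, 8, 38], [157.3, 173.5]), ([134, 175, 9, 14, 60], [137.5, 180.8]), ([413, 218, 10, 21, 78], [418.1, 227.9]), ([324, 243, 16, 20, 92], [331.5, 252.0])]
top yel [([286, 238, 11, 15, 89], [290.9, 245.5])]
top or [([333, 139, 4, 11, 20], [335.0, 144.3]), ([171, 172, 16, 10, 47], [178.2, 176.7]), ([389, 203, 10, 9, 72], [393.5, 206.9]), ([123, 224, 10, 15, 50], [127.5, 231.0]), ([188, 233, 16, 25, 128], [195.6, 244.6])]
```

Run:
```python
from meas import *
import pickle
fs=pickle.load(open("f0.pkl","rb")); f=fs["top"];g=fs["scene"]
def tri(a,b):
    A=[];B=[]
    for ff,p in((f,a),(g,b)):
        p0=plane(ff,[p],0)[0];p1=plane(ff,[p],100)[0];d=(p1-p0)/np.linalg.norm(p1-p0);M=np.eye(3)-np.outer(d,d);A.append(M);B.append(M@p0)
    A=np.vstack(A);B=np.hstack(B);x,r,_,_=np.linalg.lstsq(A,B,rcond=None);return x.round(1),r.round(1)
print("handle top tri",tri((394.5,207),(138.8,92)))
print("jar cap",tri((222.9,286.8),(335.1,121.7)))
print("reagent cap",tri((329.5,137),(145,166)),plane(f,[(329.5,137)],125))
print("timer top",tri((316.7,266.4),(239.6,86.9)))
print("flask top",tri((237,138),(242,216)))
print("red",tri((269.3,168.2),(224.1,196)))
print("yellow",tri((290.9,245.5),(250.5,128.3)),plane(f,[(290.9,245.5)],45)[0],plane(g,[(250.5,128.3)],25)[0])
print("plate green",tri((214.5,235),(319.9,166.4)),"tab",tri((195.6,244.9),(345,161.5)))
# table rim: outer contour via difference to bench; keep convex hull pts
h=cv2.cvtColor(f["color"],cv2.COLOR_RGB2HSV)
m=cv2.inRange(h,(0,0,139),(180,27,255));m[:, :238]=0;m[:,318:]=0
c=cv2.convexHull(np.argwhere(cv2.morphologyEx(m,cv2.MORPH_OPEN,np.ones((3,3))))[:,::-1].astype(np.int32))[:,0].astype(float)
P=plane(f,c,50); 
x=circ(P,None);print(x,circ(P,90),np.hypot(*(P[:,:2]-x[:2]).T).round(0))
# edges by radial gradient around guess
gray=h[:,:,1].astype(float)
C=np.array([549.5,-59.5])
```

```text
handle top tri (array([ 535.2, -306.4,  113.6]), array([1.1]))
jar cap (array([349.2,  62.4,  65.2]), array([1.2]))
reagent cap (array([ 683.2, -162.6,  122.6]), array([0.4])) [[ 682.97080428 -162.47464219  125.        ]]
timer top (array([ 404.9, -141.3,  106.8]), array([0.6]))
flask top (array([677.8,  36.9, 118.2]), array([0.3]))
red (array([622.8, -38.1,  49.2]), array([0.5]))
yellow (array([442.8, -91.4,  42.7]), array([0.1])) [443.07016415 -91.35043806  45.        ] [ 428.45229369 -100.0015285    25.        ]
plate green (array([464.6,  85.6,  52.3]), array([1.7])) tab (array([442.5, 126. ,  71. ]), array([0.9]))
[546.34481944 -57.4594344   88.90902479] [546.54672461 -58.17228667  90.        ] [97. 88. 88. 88. 88. 88. 88. 89. 89. 89. 90. 90. 90. 89. 89. 89. 88. 89.
 89. 89. 89. 89. 89. 88. 89. 87. 89. 89. 89. 89. 89. 89. 95.]
```

```bash
python3 -m pendant '[{"travel":[0,0,0],"twist":[0,0,-6.9]},{"travel":[0,0,0],"twist":[0,0,-6.9]},{"travel":[0,0,0],"twist":[0,0,-6.9]},{"travel":[0,0,0],"twist":[0,0,-6.9]},{"travel":[0,0,0],"twist":[0,0,-6.9]},{"travel":[0,0,0],"twist":[0,0,-6.9]}]'
python3 -m pendant '[{"travel":[2.8,-33,0],"twist":[0,0,0]},{"travel":[2.8,-33,0],"twist":[0,0,0]},{"travel":[2.8,-33,0],"twist":[0,0,0]},{"travel":[2.8,-33,0],"twist":[0,0,0]},{"travel":[2.8,-33,0],"twist":[0,0,0]},{"travel":[2.8,-33,0],"twist":[0,0,0]},{"travel":[2.8,-33,0],"twist":[0,0,0]},{"travel":[2.8,-33,0],"twist":[0,0,0]},{"travel":[2.8,-33,0],"twist":[0,0,0]},{"travel":[2.8,-33,0],"twist":[0,0,0]}]'
python3 -m pendant '[{"travel":[2.8,-33,0],"twist":[0,0,0]},{"travel":[2.8,-33,0],"twist":[0,0,0]},{"travel":[2.8,-33,0],"twist":[0,0,0]},{"travel":[2.8,-33,0],"twist":[0,0,0]},{"travel":[2.8,-33,0],"twist":[0,0,0]},{"travel":[2.8,-33,0],"twist":[0,0,0]},{"travel":[2.8,-33,0],"twist":[0,0,0]},{"travel":[2.8,-33,0],"twist":[0,0,0]},{"travel":[2.8,-33,0],"twist":[0,0,0]},{"travel":[2.8,-33,0],"twist":[0,0,0]}]'
cat > st.py <<'E'
import sys
from h import *
s=arm.get_state();p=s["ee_pos"];r=R.from_quat(s["orientation"]).as_matrix()
print("t",round(s["clock"],2),"p",p.round(1),"yaw_y",np.degrees(np.arctan2(r[1,1],r[0,1])).round(2),"z",r[:,2].round(3),"F",s["force"].round(1),"w",round(s["grip_width"],1),round(s["grip_force"],1))
if len(sys.argv)>1:
    t=np.array([float(a) for a in sys.argv[1:4]]); print("tool delta",(r.T@(t-p)).round(1))
E
python3 st.py 536 -304 180
```

```text
clock: 0.6
ee_pos: [141.6, 608.3, 230.6]
orientation: [-0.247, 0.969, -0.001, -0.0]
force: [-0.9, 0.8, 0.5]
grip_width: 85.3
grip_force: 0.0
clock: 1.43
ee_pos: [273.4, 303.1, 230.9]
orientation: [-0.245, 0.97, -0.0, -0.0]
force: [0.9, -0.1, 0.5]
grip_width: 85.3
grip_force: 0.0
clock: 2.27
ee_pos: [405.2, -0.6, 231.0]
orientation: [-0.244, 0.97, 0.0, -0.0]
force: [0.0, -0.2, -0.3]
grip_width: 85.2
grip_force: 0.0
t 2.27 p [405.2  -0.6 231. ] yaw_y 118.26 z [-0.  0. -1.] F [ 0.  -0.2 -0.3] w 85.2 0.0
tool delta [  28.4 -329.2   50.9]
```

```bash
python3 -m pendant '[{"travel":[2.9,-33,0],"twist":[0,0,0]},{"travel":[2.9,-33,0],"twist":[0,0,0]},{"travel":[2.9,-33,0],"twist":[0,0,0]},{"travel":[2.9,-33,0],"twist":[0,0,0]},{"travel":[2.9,-33,0],"twist":[0,0,0]},{"travel":[2.9,-33,0],"twist":[0,0,0]},{"travel":[2.9,-33,0],"twist":[0,0,0]},{"travel":[2.9,-33,0],"twist":[0,0,0]},{"travel":[2.9,-33,0],"twist":[0,0,0]},{"travel":[2.3,-32,0],"twist":[0,0,0]}]'
python3 -m pendant '[{"travel":[0,0,25],"twist":[0,0,0]},{"travel":[0,0,25],"twist":[0,0,0]},{"travel":[0,0,0],"twist":[0,0,0]}]'
python3 st.py 536 -304 80
python3 - <<'E'
from h import *
f=grab("scene");save(f,"s1.png",(60,30,260,180),4)
E
```

```text
clock: 3.1
ee_pos: [536.2, -303.7, 230.6]
orientation: [-0.244, 0.97, 0.0, -0.0]
force: [-0.1, 0.7, -0.1]
grip_width: 85.2
grip_force: 0.0
clock: 3.35
ee_pos: [532.8, -300.5, 175.3]
orientation: [-0.244, 0.97, 0.004, -0.003]
force: [-1.2, 0.8, -1.5]
grip_width: 85.6
grip_force: 0.0
t 3.35 p [ 532.8 -300.5  175.3] yaw_y 118.23 z [-0.009  0.006 -1.   ] F [-1.2  0.8 -1.5] w 85.6 0.0
tool delta [-1.6 -5.5 95.2]
```

View pics/s1.png

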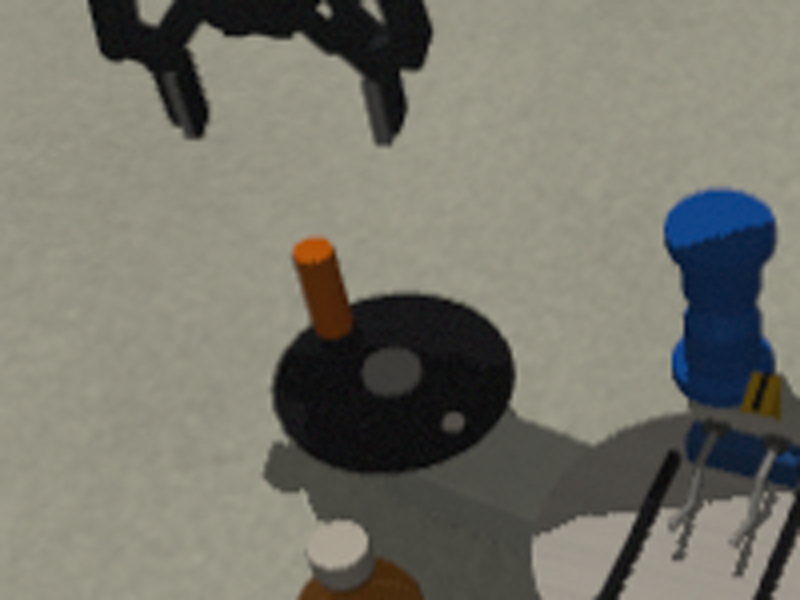

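The open fingers, at crop pixels (190,130) and (385,140), straddle the handle top at (315,250) along its own vertical. I descend and grip.

```bash
python3 -m pendant '[{"travel":[0,0,25],"twist":[0,0,0]},{"travel":[0,0,25],"twist":[0,0,0]},{"travel":[0,0,25],"twist":[0,0,0]},{"travel":[0,0,20],"twist":[0,0,0]},{"travel":[0,0,0],"twist":[0,0,0]}]'
python3 -m pendant '[{"travel":[0,0,0],"twist":[0,0,0]},{"travel":[0,0,0],"twist":[0,0,0]},{"travel":[0,0,0],"twist":[0,0,0]},{"travel":[0,0,0],"twist":[0,0,0]},{"travel":[0,0,0],"twist":[0,0,0]},{"travel":[0,0,0],"twist":[0,0,0]}]' 0 30
python3 st.py 536.4 -302 80
python3 - <<'E'
# CW-in-tool circle rows: 24 per turn from handle angle a0
import numpy as np
c=np.array([548.5,-253.6]);a0=np.arctan2(-302.1+253.6,536.4-548.5);th=np.radians(118.26)
ex=np.array([np.sin(-th)*1,np.cos(th)]);ex=np.array([np.cos(th+np.pi/2),np.sin(th+np.pi/2)]);ey=np.array([np.cos(th),np.sin(th)])
p=lambda a:50*np.array([np.cos(a),np.sin(a)])
for k in range(24):
    d=p(a0+(k+1)*np.pi/12)-p(a0+k*np.pi/12);print(k,(d@ex).round(1),(d@ey).round(1))
E
```

```text
clock: 3.82
ee_pos: [533.6, -299.9, 83.2]
orientation: [-0.245, 0.97, 0.003, -0.002]
force: [-0.8, 0.3, -1.3]
grip_width: 85.3
grip_force: 0.0
clock: 4.32
ee_pos: [537.6, -303.8, 88.4]
orientation: [-0.244, 0.97, -0.002, 0.001]
force: [0.2, -1.9, 4.4]
grip_width: 21.3
grip_force: 30.2
t 4.32 p [ 537.6 -303.8   88.4] yaw_y 118.28 z [ 0.003 -0.004 -1.   ] F [ 0.2 -1.9  4.4] w 21.3 30.2
tool delta [0.3 2.2 8.4]
0 -10.7 -7.4
1 -12.3 -4.4
2 -13.0 -1.1
3 -12.8 2.3
4 -11.8 5.6
5 -10.0 8.4
6 -7.4 10.7
7 -4.4 12.3
8 -1.1 13.0
9 2.3 12.8
10 5.6 11.8
11 8.4 10.0
12 10.7 7.4
13 12.3 4.4
14 13.0 1.1
15 12.8 -2.3
16 11.8 -5.6
17 10.0 -8.4
18 7.4 -10.7
19 4.4 -12.3
20 1.1 -13.0
21 -2.3 -12.8
22 -5.6 -11.8
23 -8.4 -10.0
```

```bash
python3 -m pendant '[{"travel":[-10.7,-7.4,0],"twist":[0,0,0]},{"travel":[-12.3,-4.4,0],"twist":[0,0,0]},{"travel":[-13,-1.1,0],"twist":[0,0,0]},{"travel":[-12.8,2.3,0],"twist":[0,0,0]}]'
python3 -m pendant '[{"travel":[-11.8,5.6,0],"twist":[0,0,0]},{"travel":[-10,8.4,0],"twist":[0,0,0]},{"travel":[-7.4,10.7,0],"twist":[0,0,0]},{"travel":[-4.4,12.3,0],"twist":[0,0,0]}]'
python3 - <<'E'
from h import *
for n in("scene","top"):
    f=grab(n)
    print(n,[(a[1],a[2]) for a in comps(f,(0,150,90),(4,255,255),30)[1]])
E
python3 st.py
```

```text
clock: 4.65
ee_pos: [586.3, -290.9, 88.4]
orientation: [-0.244, 0.97, -0.003, 0.001]
force: [-1.3, -3.4, 6.9]
grip_width: 21.2
grip_force: 30.4
clock: 4.98
ee_pos: [598.8, -240.6, 88.3]
orientation: [-0.244, 0.97, -0.002, 0.002]
force: [-2.2, -3.7, 7.9]
grip_width: 21.0
grip_force: 30.5
scene [([220, 195, 26, 6, 111], [232.9, 197.5])]
top [([253, 165, 19, 12, 86], [261.9, 170.8])]
t 5.08 p [ 597.7 -237.7   88.4] yaw_y 118.42 z [ 0.003  0.001 -1.   ] F [-0.3  2.2  9.2] w 21.1 30.5
```

```bash
python3 -m pendant '[{"travel":[-1.1,13,0],"twist":[0,0,0]},{"travel":[2.3,12.8,0],"twist":[0,0,0]},{"travel":[5.6,11.8,0],"twist":[0,0,0]},{"travel":[8.4,10,0],"twist":[0,0,0]},{"travel":[10.7,7.4,0],"twist":[0,0,0]},{"travel":[12.3,4.4,0],"twist":[0,0,0]},{"travel":[13,1.1,0],"twist":[0,0,0]},{"travel":[12.8,-2.3,0],"twist":[0,0,0]}]'
python3 -m pendant '[{"travel":[11.8,-5.6,0],"twist":[0,0,0]},{"travel":[10,-8.4,0],"twist":[0,0,0]},{"travel":[7.4,-10.7,0],"twist":[0,0,0]},{"travel":[4.4,-12.3,0],"twist":[0,0,0]},{"travel":[1.1,-13,0],"twist":[0,0,0]},{"travel":[-2.3,-12.8,0],"twist":[0,0,0]},{"travel":[-5.6,-11.8,0],"twist":[0,0,0]},{"travel":[-8.4,-10,0],"twist":[0,0,0]}]'
python3 st.py
```

```text
clock: 5.75
ee_pos: [515.6, -220.0, 88.4]
orientation: [-0.245, 0.97, -0.003, 0.004]
force: [7.5, -2.6, 2.6]
grip_width: 21.4
grip_force: 30.1
clock: 6.42
ee_pos: [536.2, -303.3, 88.3]
orientation: [-0.244, 0.97, -0.001, -0.001]
force: [-2.9, -1.6, 10.8]
grip_width: 21.0
grip_force: 31.0
t 6.42 p [ 536.2 -303.3   88.3] yaw_y 118.23 z [-0.    -0.002 -1.   ] F [-2.9 -1.6 10.8] w 21.0 31.0
```

Forces stay small. Second turn.

```bash
python3 -m pendant '[{"travel":[-10.7,-7.4,0],"twist":[0,0,0]},{"travel":[-12.3,-4.4,0],"twist":[0,0,0]},{"travel":[-13,-1.1,0],"twist":[0,0,0]},{"travel":[-12.8,2.3,0],"twist":[0,0,0]},{"travel":[-11.8,5.6,0],"twist":[0,0,0]},{"travel":[-10,8.4,0],"twist":[0,0,0]},{"travel":[-7.4,10.7,0],"twist":[0,0,0]},{"travel":[-4.4,12.3,0],"twist":[0,0,0]}]'
python3 -m pendant '[{"travel":[-1.1,13,0],"twist":[0,0,0]},{"travel":[2.3,12.8,0],"twist":[0,0,0]},{"travel":[5.6,11.8,0],"twist":[0,0,0]},{"travel":[8.4,10,0],"twist":[0,0,0]},{"travel":[10.7,7.4,0],"twist":[0,0,0]},{"travel":[12.3,4.4,0],"twist":[0,0,0]},{"travel":[13,1.1,0],"twist":[0,0,0]},{"travel":[12.8,-2.3,0],"twist":[0,0,0]}]'
python3 -m pendant '[{"travel":[11.8,-5.6,0],"twist":[0,0,0]},{"travel":[10,-8.4,0],"twist":[0,0,0]},{"travel":[7.4,-10.7,0],"twist":[0,0,0]},{"travel":[4.4,-12.3,0],"twist":[0,0,0]},{"travel":[1.1,-13,0],"twist":[0,0,0]},{"travel":[-2.3,-12.8,0],"twist":[0,0,0]},{"travel":[-5.6,-11.8,0],"twist":[0,0,0]},{"travel":[-8.4,-10,0],"twist":[0,0,0]}]'
cat > mouth.py <<'E'
from h import *
A=np.array([547.5,-58]);L=np.radians(118.2)
for n in("scene","top"):
    f=grab(n);l,c=comps(f,(0,150,90),(4,255,255),20)
    for a in c:
        p=plane(f,[a[2]],50)[0][:2]-A; print(n,a[1],p.round(1),"r",np.hypot(*p).round(1),"ang",np.degrees(np.arctan2(p[1],p[0])).round(1),"turns left",((118.2-np.degrees(np.arctan2(p[1],p[0])))/40).round(3))
    save(f,n+"m.png")
E
python3 mouth.py; python3 st.py
```

```text
clock: 7.08
ee_pos: [598.7, -240.3, 88.3]
orientation: [-0.244, 0.97, -0.002, 0.002]
force: [-0.4, -3.7, 8.5]
grip_width: 21.1
grip_force: 30.7
clock: 7.75
ee_pos: [515.6, -220.0, 88.4]
orientation: [-0.245, 0.97, -0.003, 0.004]
force: [7.1, -3.3, 1.1]
grip_width: 20.9
grip_force: 30.1
clock: 8.42
ee_pos: [536.2, -303.3, 88.3]
orientation: [-0.244, 0.97, -0.001, -0.0]
force: [-3.1, -1.6, 11.0]
grip_width: 20.7
grip_force: 31.0
scene [265, 172, 15, 19, 105] [-2.9 78.6] r 78.6 ang 92.1 turns left 0.652
top [241, 192, 5, 21, 82] [-6.  79.5] r 79.8 ang 94.3 turns left 0.597
t 8.52 p [ 539.3 -304.1   88.4] yaw_y 118.28 z [ 0.005 -0.004 -1.   ] F [ 1.1 -3.4  6.3] w 20.9 30.8
```

```bash
python3 -m pendant '[{"travel":[-10.7,-7.4,0],"twist":[0,0,0]},{"travel":[-12.3,-4.4,0],"twist":[0,0,0]},{"travel":[-13,-1.1,0],"twist":[0,0,0]},{"travel":[-12.8,2.3,0],"twist":[0,0,0]},{"travel":[-11.8,5.6,0],"twist":[0,0,0]},{"travel":[-10,8.4,0],"twist":[0,0,0]},{"travel":[-7.4,10.7,0],"twist":[0,0,0]},{"travel":[-4.4,12.3,0],"twist":[0,0,0]}]'
python3 -m pendant '[{"travel":[-1.1,13,0],"twist":[0,0,0]},{"travel":[2.3,12.8,0],"twist":[0,0,0]},{"travel":[5.6,11.8,0],"twist":[0,0,0]},{"travel":[8.4,10,0],"twist":[0,0,0]},{"travel":[10.7,7.4,0],"twist":[0,0,0]},{"travel":[12.3,4.4,0],"twist":[0,0,0]},{"travel":[0,0,0],"twist":[0,0,0]},{"travel":[0,0,0],"twist":[0,0,0]}]'
python3 mouth.py; python3 st.py
python3 - <<'E'
import cv2
a=cv2.imread("pics/scenem.png")[110:230,170:380];b=cv2.imread("pics/topm.png")[140:290,160:320]
cv2.imwrite("pics/m1.png",cv2.hconcat([cv2.resize(a,(450,257),interpolation=2),cv2.resize(b,(274,257),interpolation=2)]))
E
```

```text
clock: 9.18
ee_pos: [598.7, -240.3, 88.4]
orientation: [-0.244, 0.97, -0.002, 0.002]
force: [-1.1, -1.9, 8.3]
grip_width: 20.6
grip_force: 30.9
clock: 9.85
ee_pos: [535.5, -207.8, 88.3]
orientation: [-0.244, 0.97, -0.003, 0.001]
force: [0.1, -6.1, 7.7]
grip_width: 20.7
grip_force: 30.7
scene [274, 163, 6, 15, 78] [-30.4  72.5] r 78.7 ang 112.7 turns left 0.137
top [241, 206, 10, 16, 62] [-31.2  73.9] r 80.2 ang 112.9 turns left 0.132
t 9.95 p [ 535.9 -207.8   88.3] yaw_y 118.24 z [ 0.003 -0.006 -1.   ] F [ 0.1 -5.9  6.7] w 21.1 30.8
```

View pics/m1.png

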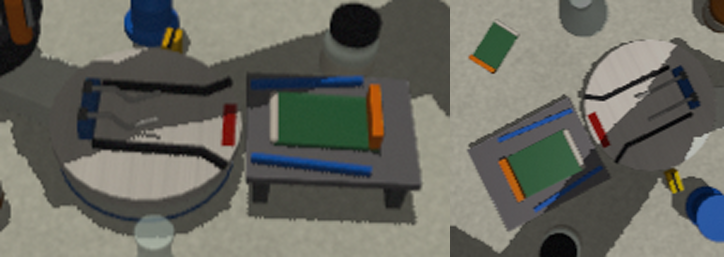

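Mouth now faces the ledge (red bar in the crop at (229,125), between the fences). Shadow cuts part of the red mask, so I remeasure with a lower brightness threshold.

```bash
sed -i 's/(0,150,90),(4,255,255),20/(0,130,35),(7,255,255),20/' mouth.py; python3 mouth.py
python3 - <<'E'
from meas import *
for n,s in(("scene",(290,170)),("top",(190,225))):
    f=grab(n); u=np.array([np.cos(np.radians(118.2)),np.sin(np.radians(118.2))]);v=np.array([-u[1],u[0]])
    A=np.array([547.5,-58])
    # blue fences & rails: lateral positions relative to axis line
    for k,lo,hi,z in(("blue",(105,120,30),(125,255,255),58),("rail",(0,0,0),(180,255,42),57),("green",(60,70,20),(90,255,255),56.5)):
        l,c=comps(f,lo,hi,40)
        for a in c:
            P=plane(f,np.argwhere(l==a[0])[:,::-1],z)[:,:2]-A;x=P@u;y=P@v
            if abs(y).max()<70 and -90<x.min() and x.max()<260:
                _,_,vt=np.linalg.svd(P-P.mean(0),full_matrices=False);d=vt[0]*np.sign(vt[0]@u)
                print(n,k,a[1],"x",x.min().round(),x.max().round(),"ymid",y.mean().round(1),"y",y.min().round(),y.max().round(),"dir",np.degrees(np.arctan2(d[1],d[0])).round(1))
E
```

```text
scene [274, 159, 6, 19, 102] [-34.5  70.6] r 78.6 ang 116.0 turns left 0.054
top [241, 206, 12, 20, 98] [-36.1  71.4] r 80.0 ang 116.8 turns left 0.035
scene blue [287, 145, 53, 7, 240] x 98.0 205.0 ymid 47.1 y 36.0 59.0 dir 124.3
scene blue [208, 153, 8, 9, 56] x -59.0 -45.0 ymid 10.9 y 0.0 21.0 dir 32.4
scene blue [206, 165, 8, 10, 64] x -60.0 -45.0 ymid -21.6 y -32.0 -10.0 dir 32.4
scene blue [287, 181, 57, 11, 281] x 99.0 206.0 ymid -48.1 y -57.0 -39.0 dir 113.6
scene rail [285, 145, 10, 16, 54] x 94.0 113.0 ymid 27.1 y 13.0 53.0 dir 43.8
scene rail [217, 146, 61, 9, 247] x -43.0 78.0 ymid 33.6 y 26.0 49.0 dir 119.9
scene rail [213, 174, 63, 15, 257] x -44.0 77.0 ymid -40.5 y -57.0 -31.0 dir 113.1
scene green [298, 153, 44, 27, 1019] x 121.0 205.0 ymid 2.6 y -28.0 35.0 dir 116.7
top blue [293, 186, 9, 11, 60] x -57.0 -44.0 ymid 0.7 y -12.0 14.0 dir -153.7
top blue [188, 203, 43, 20, 135] x 101.0 207.0 ymid -46.4 y -53.0 -40.0 dir 113.8
top blue [209, 237, 40, 27, 139] x 99.0 205.0 ymid 49.8 y 42.0 57.0 dir 124.1
top rail [238, 178, 50, 21, 112] x -43.0 78.0 ymid -37.6 y -51.0 -32.0 dir 113.2
top rail [256, 206, 46, 29, 139] x -42.0 80.0 ymid 36.3 y 31.0 47.0 dir 120.4
top rail [239, 227, 9, 14, 51] x 97.0 120.0 ymid 32.6 y 17.0 42.0 dir 159.7
top rail [217, 245, 32, 17, 73] x 108.0 187.0 ymid 57.9 y 52.0 62.0 dir 120.2
top green [194, 216, 43, 39, 912] x 125.0 205.0 ymid 5.3 y -24.0 36.0 dir 116.6
```

```bash
python3 -m pendant '[{"travel":[6.5,0.8,0],"twist":[0,0,0]},{"travel":[6.5,0.3,0],"twist":[0,0,0]},{"travel":[3.3,-0.2,0],"twist":[0,0,0]},{"travel":[0,0,0],"twist":[0,0,0]},{"travel":[0,0,0],"twist":[0,0,0]},{"travel":[0,0,0],"twist":[0,0,0]}]'
python3 mouth.py; python3 st.py
python3 - <<'E'
from meas import *
for n in("scene","top"):
    f=grab(n); u=np.array([np.cos(np.radians(118.2)),np.sin(np.radians(118.2))]);v=np.array([-u[1],u[0]]);A=np.array([547.5,-58])
    for k,lo,hi,z in(("rail",(0,0,0),(180,255,42),57),("red",(0,130,35),(7,255,255),51)):
        l,c=comps(f,lo,hi,40)
        for a in c:
            P=plane(f,np.argwhere(l==a[0])[:,::-1],z)[:,:2]-A;x=P@u;y=P@v
            if abs(y).max()<70 and -90<x.min() and x.max()<90:
                _,_,vt=np.linalg.svd(P-P.mean(0),full_matrices=False);d=vt[0]*np.sign(vt[0]@u)
                print(n,k,a[1],"x",x.min().round(),x.max().round(),"ymid",y.mean().round(1),"y",y.min().round(),y.max().round(),"dir",np.degrees(np.arctan2(d[1],d[0])).round(1))
E
```

```text
clock: 10.65
ee_pos: [522.3, -214.4, 88.4]
orientation: [-0.244, 0.97, -0.003, 0.002]
force: [2.8, -5.0, 5.5]
grip_width: 21.3
grip_force: 30.7
scene [274, 158, 6, 19, 114] [-37.   69.4] r 78.7 ang 118.1 turns left 0.003
top [241, 207, 13, 20, 101] [-38.6  70. ] r 79.9 ang 118.9 turns left -0.017
t 10.75 p [ 522.3 -214.4   88.4] yaw_y 118.28 z [ 0.006 -0.005 -1.   ] F [ 2.5 -4.9  6.1] w 20.9 30.7
scene rail [217, 146, 61, 8, 252] x -44.0 78.0 ymid 34.1 y 26.0 49.0 dir 121.8
scene rail [213, 176, 64, 12, 250] x -44.0 79.0 ymid -40.1 y -54.0 -34.0 dir 115.2
scene red [274, 158, 6, 19, 114] x 73.0 84.0 ymid -0.8 y -24.0 22.0 dir 29.5
top rail [238, 178, 49, 21, 96] x -41.0 79.0 ymid -36.9 y -48.0 -33.0 dir 115.1
top rail [257, 205, 45, 31, 140] x -43.0 78.0 ymid 36.7 y 32.0 51.0 dir 122.0
top red [241, 207, 13, 20, 101] x 75.0 85.0 ymid 1.0 y -24.0 25.0 dir 29.0
```

```bash
python3 -m pendant '[{"travel":[0,0,0],"twist":[0,0,0]},{"travel":[0,0,0],"twist":[0,0,0]},{"travel":[0,0,0],"twist":[0,0,0]},{"travel":[0,0,0],"twist":[0,0,0]},{"travel":[0,0,-23],"twist":[0,0,0]},{"travel":[0,0,-23],"twist":[0,0,0]},{"travel":[0,0,-23],"twist":[0,0,0]}]' 60 30
python3 -m pendant '[{"travel":[-9,34,0],"twist":[0,0,0]},{"travel":[-9,34,0],"twist":[0,0,0]},{"travel":[-9,34,0],"twist":[0,0,0]},{"travel":[-9,34,0],"twist":[0,0,0]},{"travel":[-9,34,0],"twist":[0,0,0]},{"travel":[-9,34,0],"twist":[0,0,0]},{"travel":[-9,34,0],"twist":[0,0,0]},{"travel":[-9,34,0],"twist":[0,0,0]},{"travel":[-9,34,0],"twist":[0,0,0]},{"travel":[-9,34,0],"twist":[0,0,0]}]'
python3 -m pendant '[{"travel":[0,0,0],"twist":[0,0,0]},{"travel":[0,0,0],"twist":[0,0,0]}]'
python3 st.py 443 126 63; python3 mouth.py
```

```text
clock: 11.43
ee_pos: [518.3, -211.5, 154.7]
orientation: [-0.244, 0.97, 0.001, -0.001]
force: [0.8, -0.8, 0.2]
grip_width: 59.7
grip_force: 0.0
clock: 12.27
ee_pos: [436.0, 131.1, 154.8]
orientation: [-0.244, 0.97, 0.0, -0.001]
force: [0.6, 0.5, -1.3]
grip_width: 60.1
grip_force: 0.0
clock: 12.43
ee_pos: [436.3, 130.9, 154.7]
orientation: [-0.246, 0.969, 0.0, -0.001]
force: [0.7, -0.6, 0.2]
grip_width: 59.9
grip_force: 0.0
t 12.43 p [436.3 130.9 154.7] yaw_y 118.53 z [-0.002 -0.    -1.   ] F [ 0.7 -0.6  0.2] w 59.9 0.0
tool delta [-3.7 -7.6 91.7]
scene [274, 158, 6, 19, 114] [-37.   69.4] r 78.7 ang 118.1 turns left 0.003
top [241, 207, 13, 20, 102] [-38.8  69.8] r 79.8 ang 119.1 turns left -0.022
```

```bash
python3 -m pendant '[{"travel":[-3.7,-7.6,20],"twist":[0,0,0]},{"travel":[0,0,25],"twist":[0,0,0]},{"travel":[0,0,25],"twist":[0,0,0]},{"travel":[0,0,19],"twist":[0,0,0]},{"travel":[0,0,0],"twist":[0,0,0]},{"travel":[0,0,0],"twist":[0,0,0]}]'
python3 -m pendant '[{"travel":[0,0,0],"twist":[0,0,0]},{"travel":[0,0,0],"twist":[0,0,0]},{"travel":[0,0,0],"twist":[0,0,0]},{"travel":[0,0,0],"twist":[0,0,0]},{"travel":[0,0,0],"twist":[0,0,0]},{"travel":[0,0,0],"twist":[0,0,0]},{"travel":[0,0,0],"twist":[0,0,0]}]' 0 25
python3 st.py
python3 - <<'E'
from h import *
f=grab("scene");save(f,"g1.png",(190,110,390,240),4)
E
```

```text
clock: 13.03
ee_pos: [443.6, 123.1, 65.4]
orientation: [-0.243, 0.97, 0.0, -0.002]
force: [0.4, 0.3, 0.2]
grip_width: 60.1
grip_force: 0.0
clock: 13.62
ee_pos: [445.6, 124.9, 67.6]
orientation: [-0.244, 0.97, -0.0, 0.001]
force: [-0.9, 0.0, 6.1]
grip_width: 9.2
grip_force: 26.7
t 13.62 p [445.6 124.9  67.6] yaw_y 118.3 z [ 0.002  0.001 -1.   ] F [-0.9  0.   6.1] w 9.2 26.7
```

View pics/g1.png

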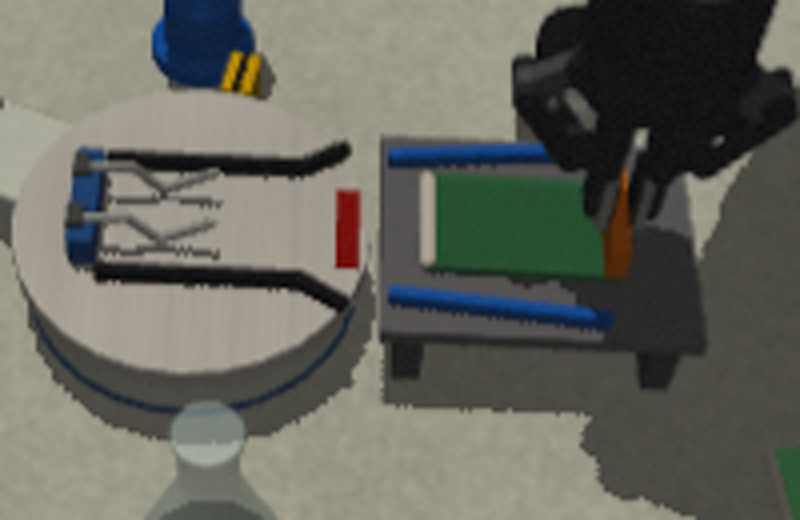

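Tab is held (9.2 mm). The white bar's middle is about 5 mm to the jar side, at (427,218) against the mid-line at 226, so I shift by that while sliding in.

```bash
python3 -m pendant '[{"travel":[-1,-10,0],"twist":[0,0,0]},{"travel":[-1,-10,0],"twist":[0,0,0]},{"travel":[-1,-10,0],"twist":[0,0,0]},{"travel":[-1,-10,0],"twist":[0,0,0]},{"travel":[-0.5,-10,0],"twist":[0,0,0]},{"travel":[0,-10,0],"twist":[0,0,0]},{"travel":[0,-10,0],"twist":[0,0,0]},{"travel":[0,-5,0],"twist":[0,0,0]},{"travel":[0,0,0],"twist":[0,0,0]}]'
python3 st.py
python3 - <<'E'
from h import *
f=grab("scene");save(f,"g2.png",(190,110,390,240),4)
E
```

```text
clock: 14.42
ee_pos: [485.2, 61.2, 67.6]
orientation: [-0.244, 0.97, 0.001, 0.001]
force: [-1.9, 2.1, 7.0]
grip_width: 9.1
grip_force: 26.7
t 14.42 p [485.2  61.2  67.6] yaw_y 118.29 z [ 0.002  0.003 -1.   ] F [-1.9  2.1  7. ] w 9.1 26.7
```

View pics/g2.png

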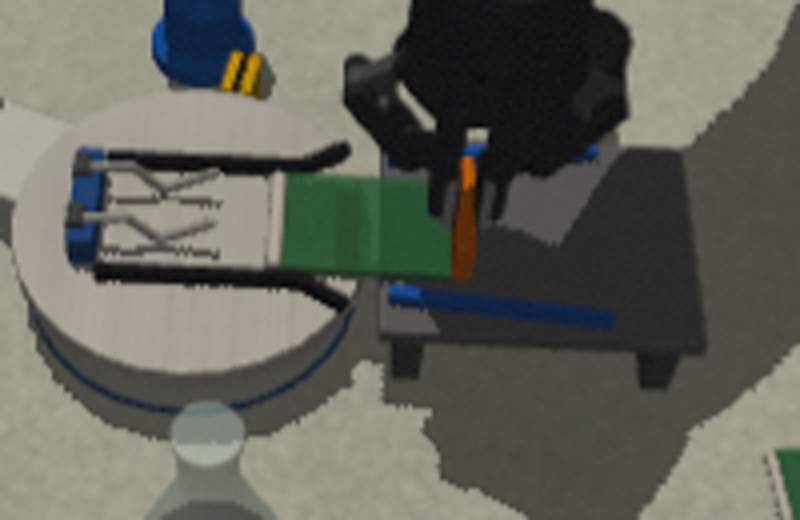

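Bar sits centred between the rails at (275,220). I keep pushing.

```bash
python3 -m pendant '[{"travel":[0,-8,0],"twist":[0,0,0]},{"travel":[0,-8,0],"twist":[0,0,0]},{"travel":[0,-8,0],"twist":[0,0,0]},{"travel":[0,-6,0],"twist":[0,0,0]},{"travel":[0,0,0],"twist":[0,0,0]}]'; python3 st.py
python3 -m pendant '[{"travel":[0,-5,0],"twist":[0,0,0]},{"travel":[0,-5,0],"twist":[0,0,0]},{"travel":[0,-5,0],"twist":[0,0,0]},{"travel":[0,0,0],"twist":[0,0,0]}]' - 50; python3 st.py
```

```text
clock: 14.88
ee_pos: [499.2, 35.1, 67.6]
orientation: [-0.245, 0.97, 0.001, 0.001]
force: [-1.0, 3.8, 7.5]
grip_width: 9.1
grip_force: 26.8
t 14.88 p [499.2  35.1  67.6] yaw_y 118.31 z [ 0.001  0.003 -1.   ] F [-1.   3.8  7.5] w 9.1 26.8
clock: 15.22
ee_pos: [506.2, 21.1, 67.1]
orientation: [-0.245, 0.97, 0.0, 0.001]
force: [0.3, -0.7, -1.6]
grip_width: 8.1
grip_force: 51.2
t 15.22 p [506.2  21.1  67.1] yaw_y 118.31 z [ 0.001  0.001 -1.   ] F [ 0.3 -0.7 -1.6] w 8.1 51.2
```

```bash
python3 -m pendant '[{"travel":[0,-5,0],"twist":[0,0,0]},{"travel":[0,-5,0],"twist":[0,0,0]},{"travel":[0,-5,0],"twist":[0,0,0]},{"travel":[0,0,0],"twist":[0,0,0]}]'; python3 st.py
python3 -m pendant '[{"travel":[0,-5,0],"twist":[0,0,0]},{"travel":[0,-5,0],"twist":[0,0,0]},{"travel":[0,-4,0],"twist":[0,0,0]},{"travel":[0,0,0],"twist":[0,0,0]}]'; python3 st.py
```

```text
clock: 15.55
ee_pos: [508.3, 14.2, 66.1]
orientation: [-0.246, 0.969, 0.009, -0.002]
force: [-8.6, 17.6, 13.0]
grip_width: 8.0
grip_force: 52.8
t 15.55 p [508.3  14.2  66.1] yaw_y 118.47 z [-0.008  0.017 -1.   ] F [-8.6 17.6 13. ] w 8.0 52.8
clock: 15.88
ee_pos: [518.6, -4.0, 66.2]
orientation: [-0.245, 0.97, 0.001, -0.0]
force: [-2.3, 3.3, 3.2]
grip_width: 8.0
grip_force: 51.7
t 15.88 p [518.6  -4.   66.2] yaw_y 118.32 z [-0.001  0.002 -1.   ] F [-2.3  3.3  3.2] w 8.0 51.7
```

```bash
python3 -m pendant '[{"travel":[0,-3,0],"twist":[0,0,0]},{"travel":[0,-3,0],"twist":[0,0,0]},{"travel":[0,-2,0],"twist":[0,0,0]},{"travel":[0,0,0],"twist":[0,0,0]}]'; python3 st.py
python3 -m pendant '[{"travel":[0,-2,0],"twist":[0,0,0]},{"travel":[0,-2,0],"twist":[0,0,0]},{"travel":[0,0,0],"twist":[0,0,0]}]'; python3 st.py
```

```text
clock: 16.22
ee_pos: [521.9, -10.4, 66.2]
orientation: [-0.245, 0.97, 0.002, -0.001]
force: [-2.0, 3.7, 3.9]
grip_width: 8.2
grip_force: 51.8
t 16.22 p [521.9 -10.4  66.2] yaw_y 118.33 z [-0.002  0.003 -1.   ] F [-2.   3.7  3.9] w 8.2 51.8
clock: 16.47
ee_pos: [523.2, -12.7, 66.2]
orientation: [-0.245, 0.97, 0.003, -0.001]
force: [-4.3, 8.6, 6.0]
grip_width: 8.2
grip_force: 52.1
t 16.47 p [523.2 -12.7  66.2] yaw_y 118.35 z [-0.003  0.006 -1.   ] F [-4.3  8.6  6. ] w 8.2 52.1
```

```bash
python3 -m pendant '[{"travel":[0,-2,0],"twist":[0,0,0]},{"travel":[0,0,0],"twist":[0,0,0]},{"travel":[0,0,0],"twist":[0,0,0]}]'; python3 st.py
python3 -m pendant '[{"travel":[0,0,0],"twist":[0,0,0]},{"travel":[0,0,0],"twist":[0,0,0]},{"travel":[0,0,0],"twist":[0,0,0]},{"travel":[0,0,-25],"twist":[0,0,0]},{"travel":[0,0,-25],"twist":[0,0,0]},{"travel":[0,0,-20],"twist":[0,0,0]},{"travel":[0,30,-20],"twist":[0,0,0]},{"travel":[0,35,0],"twist":[0,0,0]},{"travel":[0,35,0],"twist":[0,0,0]},{"travel":[0,35,0],"twist":[0,0,0]}]' 60 30
python3 st.py; python3 mouth.py
python3 - <<'E'
from h import *
f=grab("scene");save(f,"g3.png",(190,120,300,210),7)
A=np.array([547.5,-58]);u=np.array([np.cos(np.radians(118.4)),np.sin(np.radians(118.4))]);v=np.array([-u[1],u[0]])
for n in("scene","top"):
    f=grab(n);l,c=comps(f,(60,70,20),(90,255,255),200);l2,c2=comps(f,(3,150,50),(18,255,255),40)
    for ll,cc,z in((l,c,55),(l2,c2,65)):
        for a in cc:
            P=plane(f,np.argwhere(ll==a[0])[:,::-1],z)[:,:2]-A
            if np.hypot(*P.mean(0))<110: print(n,z,"x",(P@u).min().round(1),(P@u).max().round(1),"y",(P@v).min().round(1),(P@v).max().round(1),"mean",(P@u).mean().round(1),(P@v).mean().round(1))
E
```

```text
clock: 16.72
ee_pos: [523.2, -12.9, 66.1]
orientation: [-0.245, 0.969, 0.005, -0.001]
force: [-6.3, 12.2, 9.1]
grip_width: 8.2
grip_force: 52.4
t 16.72 p [523.2 -12.9  66.1] yaw_y 118.4 z [-0.005  0.01  -1.   ] F [-6.3 12.2  9.1] w 8.2 52.4
clock: 17.55
ee_pos: [462.3, 102.3, 157.1]
orientation: [-0.243, 0.97, -0.001, 0.001]
force: [0.9, -0.3, -0.6]
grip_width: 60.4
grip_force: 0.0
t 17.55 p [462.3 102.3 157.1] yaw_y 118.18 z [ 0.003 -0.001 -1.   ] F [ 0.9 -0.3 -0.6] w 60.4 0.0
scene [274, 158, 6, 19, 114] [-37.   69.4] r 78.7 ang 118.1 turns left 0.003
top [241, 207, 13, 20, 102] [-38.8  69.8] r 79.8 ang 119.1 turns left -0.022
scene 55 x -36.9 44.7 y -31.9 32.9 mean 7.7 -2.6
scene 65 x 44.3 56.2 y -38.4 37.5 mean 50.8 -0.4
top 55 x -34.8 44.9 y -28.0 31.8 mean 7.4 2.4
top 65 x 46.9 57.3 y -27.3 32.9 mean 52.3 2.2
```

View pics/g3.png

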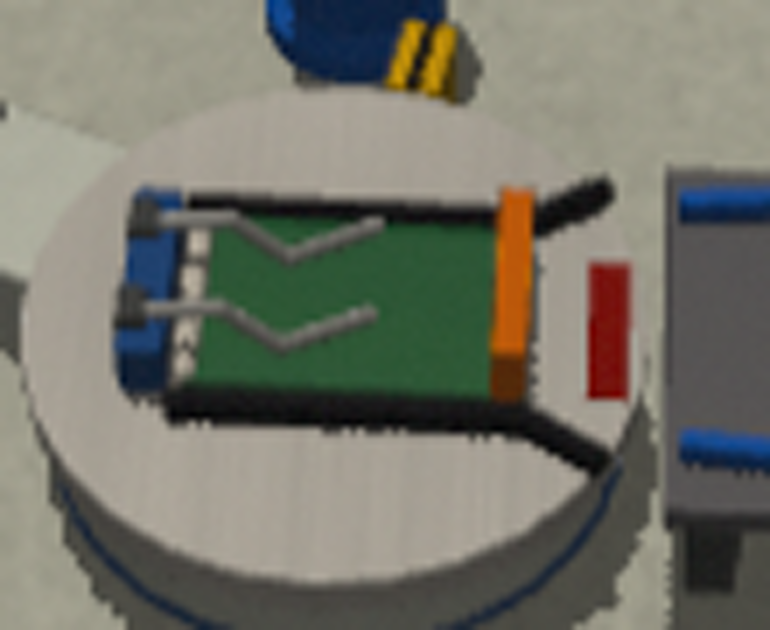

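Plate is home: bar against the blue stop at (190,300), both clips down on the glass at (285,255) and (280,345), and the mouth still lined up. Back to the handle.

```bash
python3 -m pendant '[{"travel":[9.7,-30.7,0],"twist":[0,0,0]},{"travel":[9.7,-30.7,0],"twist":[0,0,0]},{"travel":[9.7,-30.7,0],"twist":[0,0,0]},{"travel":[9.7,-30.7,0],"twist":[0,0,0]},{"travel":[9.7,-30.7,0],"twist":[0,0,0]},{"travel":[9.7,-30.7,0],"twist":[0,0,0]},{"travel":[9.7,-30.7,0],"twist":[0,0,0]},{"travel":[9.7,-30.7,0],"twist":[0,0,0]},{"travel":[9.7,-30.7,0],"twist":[0,0,0]},{"travel":[9.7,-30.7,0],"twist":[0,0,0]}]'
python3 -m pendant '[{"travel":[0,0,0],"twist":[0,0,0]},{"travel":[0,0,0],"twist":[0,0,0]}]'; python3 st.py 522 -214 87
python3 - <<'E'
from h import *
for n in("scene","top"):
    f=grab(n)
    print(n,[(a[1],a[2],plane(f,[a[2]],112)[0].round(1)) for a in comps(f,(3,150,60),(18,255,255),20)[1]])
E
```

```text
clock: 18.63
ee_pos: [522.1, -218.2, 156.2]
orientation: [-0.243, 0.97, -0.001, 0.0]
force: [0.2, 0.4, -0.1]
grip_width: 60.0
grip_force: 0.0
clock: 18.8
ee_pos: [522.3, -217.9, 156.1]
orientation: [-0.242, 0.97, -0.0, 0.0]
force: [0.1, 1.2, 0.3]
grip_width: 59.9
grip_force: 0.0
t 18.8 p [ 522.3 -217.9  156.1] yaw_y 118.0 z [ 0.    -0.001 -1.   ] F [0.1 1.2 0.3] w 59.9 0.0
tool delta [-1.6  3.6 69.1]
scene [([173, 100, 13, 25, 232], [179.4, 112.2], array([ 536.4, -199.9,  112. ])), ([260, 147, 6, 30, 149], [262.7, 161.7], array([557.2,   5.3, 112. ])), ([134, 170, 31, 25, 495], [149.3, 183.3], array([ 703.5, -138.1,  112. ])), ([413, 218, 10, 22, 119], [417.3, 228.5], array([543.6, 291.7, 112. ])), ([324, 243, 16, 21, 120], [331.2, 252.7], array([657.6, 190.2, 112. ]))]
top [([314, 139, 23, 15, 207], [324.8, 146.8], array([ 664. , -155.1,  112. ])), ([171, 172, 16, 11, 48], [178.4, 176.8], array([591.7, 162. , 112. ])), ([251, 200, 16, 24, 115], [258.0, 211.3], array([520.6, -12.1, 112. ])), ([123, 224, 12, 15, 64], [128.1, 231.1], array([472., 267., 112.]))]
```

```bash
python3 -m pendant '[{"travel":[-1.6,3.6,15],"twist":[0,0,0]},{"travel":[0,0,20],"twist":[0,0,0]},{"travel":[0,0,20],"twist":[0,0,0]},{"travel":[0,0,14],"twist":[0,0,0]},{"travel":[0,0,0],"twist":[0,0,0]}]'
python3 -m pendant '[{"travel":[0,0,0],"twist":[0,0,0]},{"travel":[0,0,0],"twist":[0,0,0]},{"travel":[0,0,0],"twist":[0,0,0]},{"travel":[0,0,0],"twist":[0,0,0]},{"travel":[0,0,0],"twist":[0,0,0]},{"travel":[0,0,0],"twist":[0,0,0]}]' 0 30
python3 st.py; python3 mouth.py
python3 - <<'E'
import numpy as np
s=__import__("cell").arm.get_state()["ee_pos"]
c=np.array([548.5,-253.8]);a0=np.arctan2(s[1]-c[1],s[0]-c[0]);print(np.degrees(a0),np.hypot(*(s[:2]-c)));th=np.radians(118.2)
ex=np.array([np.cos(th+np.pi/2),np.sin(th+np.pi/2)]);ey=np.array([np.cos(th),np.sin(th)])
p=lambda a:50*np.array([np.cos(a),np.sin(a)])
for k in range(24):
    d=p(a0+(k+1)*np.pi/12)-p(a0+k*np.pi/12);print(k,(d@ex).round(1),(d@ey).round(1))
E
```

```text
clock: 19.32
ee_pos: [518.6, -207.9, 84.0]
orientation: [-0.245, 0.97, 0.002, -0.003]
force: [-0.6, 0.4, -0.3]
grip_width: 60.2
grip_force: 0.0
clock: 19.82
ee_pos: [524.3, -213.1, 89.4]
orientation: [-0.244, 0.97, -0.003, 0.002]
force: [2.0, -4.4, -2.1]
grip_width: 20.7
grip_force: 30.9
t 19.82 p [ 524.3 -213.1   89.4] yaw_y 118.26 z [ 0.005 -0.006 -1.   ] F [ 2.  -4.4 -2.1] w 20.7 30.9
scene [274, 158, 6, 19, 114] [-37.   69.4] r 78.7 ang 118.1 turns left 0.003
top [241, 207, 13, 20, 100] [-38.8  70. ] r 80.0 ang 119.0 turns left -0.02
120.76955586308877 47.28753568806848
0 12.9 -2.3
1 11.8 -5.5
2 10.0 -8.4
3 7.5 -10.7
4 4.4 -12.3
5 1.1 -13.0
6 -2.3 -12.9
7 -5.5 -11.8
8 -8.4 -10.0
9 -10.7 -7.5
10 -12.3 -4.4
11 -13.0 -1.1
12 -12.9 2.3
13 -11.8 5.5
14 -10.0 8.4
15 -7.5 10.7
16 -4.4 12.3
17 -1.1 13.0
18 2.3 12.9
19 5.5 11.8
20 8.4 10.0
21 10.7 7.5
22 12.3 4.4
23 13.0 1.1
```

```bash
python3 -m pendant '[{"travel":[12.9,-2.3,0],"twist":[0,0,0]},{"travel":[11.8,-5.5,0],"twist":[0,0,0]},{"travel":[10,-8.4,0],"twist":[0,0,0]},{"travel":[7.5,-10.7,0],"twist":[0,0,0]},{"travel":[4.4,-12.3,0],"twist":[0,0,0]},{"travel":[1.1,-13,0],"twist":[0,0,0]},{"travel":[-2.3,-12.9,0],"twist":[0,0,0]},{"travel":[-5.5,-11.8,0],"twist":[0,0,0]}]'
python3 -m pendant '[{"travel":[-8.4,-10,0],"twist":[0,0,0]},{"travel":[-10.7,-7.5,0],"twist":[0,0,0]},{"travel":[-12.3,-4.4,0],"twist":[0,0,0]},{"travel":[-13,-1.1,0],"twist":[0,0,0]},{"travel":[-12.9,2.3,0],"twist":[0,0,0]},{"travel":[-11.8,5.5,0],"twist":[0,0,0]},{"travel":[-10,8.4,0],"twist":[0,0,0]},{"travel":[-7.5,10.7,0],"twist":[0,0,0]}]'
python3 -m pendant '[{"travel":[-4.4,12.3,0],"twist":[0,0,0]},{"travel":[-1.1,13,0],"twist":[0,0,0]},{"travel":[2.3,12.9,0],"twist":[0,0,0]},{"travel":[5.5,11.8,0],"twist":[0,0,0]},{"travel":[8.4,10,0],"twist":[0,0,0]},{"travel":[10.7,7.5,0],"twist":[0,0,0]},{"travel":[12.3,4.4,0],"twist":[0,0,0]},{"travel":[13,1.1,0],"twist":[0,0,0]}]'
python3 st.py; python3 mouth.py
```

```text
clock: 20.58
ee_pos: [525.0, -296.1, 89.3]
orientation: [-0.245, 0.97, 0.001, 0.003]
force: [0.8, 7.0, 4.8]
grip_width: 20.9
grip_force: 31.6
clock: 21.25
ee_pos: [602.9, -254.2, 89.4]
orientation: [-0.244, 0.97, -0.003, 0.004]
force: [4.3, -2.6, 0.2]
grip_width: 20.8
grip_force: 31.1
clock: 21.92
ee_pos: [525.5, -212.2, 89.4]
orientation: [-0.245, 0.97, -0.004, 0.004]
force: [6.8, -6.6, -5.8]
grip_width: 20.7
grip_force: 30.8
t 21.92 p [ 525.5 -212.2   89.4] yaw_y 118.36 z [ 0.009 -0.005 -1.   ] F [ 6.8 -6.6 -5.8] w 20.7 30.8
scene [260, 140, 17, 16, 79] [-71.7  31.7] r 78.4 ang 156.2 turns left -0.949
top [254, 226, 21, 12, 91] [-73.7  30.3] r 79.6 ang 157.6 turns left -0.986
```

Second turn.

```bash
python3 -m pendant '[{"travel":[12.9,-2.3,0],"twist":[0,0,0]},{"travel":[11.8,-5.5,0],"twist":[0,0,0]},{"travel":[10,-8.4,0],"twist":[0,0,0]},{"travel":[7.5,-10.7,0],"twist":[0,0,0]},{"travel":[4.4,-12.3,0],"twist":[0,0,0]},{"travel":[1.1,-13,0],"twist":[0,0,0]},{"travel":[-2.3,-12.9,0],"twist":[0,0,0]},{"travel":[-5.5,-11.8,0],"twist":[0,0,0]}]'
python3 -m pendant '[{"travel":[-8.4,-10,0],"twist":[0,0,0]},{"travel":[-10.7,-7.5,0],"twist":[0,0,0]},{"travel":[-12.3,-4.4,0],"twist":[0,0,0]},{"travel":[-13,-1.1,0],"twist":[0,0,0]},{"travel":[-12.9,2.3,0],"twist":[0,0,0]},{"travel":[-11.8,5.5,0],"twist":[0,0,0]},{"travel":[-10,8.4,0],"twist":[0,0,0]},{"travel":[-7.5,10.7,0],"twist":[0,0,0]}]'
python3 -m pendant '[{"travel":[-4.4,12.3,0],"twist":[0,0,0]},{"travel":[-1.1,13,0],"twist":[0,0,0]},{"travel":[2.3,12.9,0],"twist":[0,0,0]},{"travel":[5.5,11.8,0],"twist":[0,0,0]},{"travel":[8.4,10,0],"twist":[0,0,0]},{"travel":[10.7,7.5,0],"twist":[0,0,0]},{"travel":[12.3,4.4,0],"twist":[0,0,0]},{"travel":[13,1.1,0],"twist":[0,0,0]},{"travel":[0,0,0],"twist":[0,0,0]},{"travel":[0,0,0],"twist":[0,0,0]}]'
python3 st.py; python3 mouth.py
python3 - <<'E'
import cv2
a=cv2.imread("pics/scenem.png")[100:230,170:380];b=cv2.imread("pics/topm.png")[140:290,160:340]
cv2.imwrite("pics/m2.png",cv2.hconcat([cv2.resize(a,(450,279),interpolation=2),cv2.resize(b,(335,279),interpolation=2)]))
E
```

```text
clock: 22.68
ee_pos: [525.3, -296.2, 89.3]
orientation: [-0.245, 0.97, 0.001, 0.002]
force: [0.2, 5.9, 7.9]
grip_width: 20.9
grip_force: 31.9
clock: 23.35
ee_pos: [602.9, -253.8, 89.4]
orientation: [-0.245, 0.97, -0.003, 0.004]
force: [5.5, -1.5, 2.0]
grip_width: 20.8
grip_force: 31.2
clock: 24.18
ee_pos: [524.4, -213.1, 89.3]
orientation: [-0.244, 0.97, -0.004, 0.002]
force: [1.8, -5.9, 1.6]
grip_width: 21.3
grip_force: 31.3
t 24.18 p [ 524.4 -213.1   89.3] yaw_y 118.23 z [ 0.006 -0.006 -1.   ] F [ 1.8 -5.9  1.6] w 21.3 31.3
scene [235, 134, 24, 6, 46] [-75.4 -24. ] r 79.1 ang -162.3 turns left 7.014
top [277, 228, 21, 10, 92] [-74.4 -23.5] r 78.1 ang -162.4 turns left 7.016
```

View pics/m2.png

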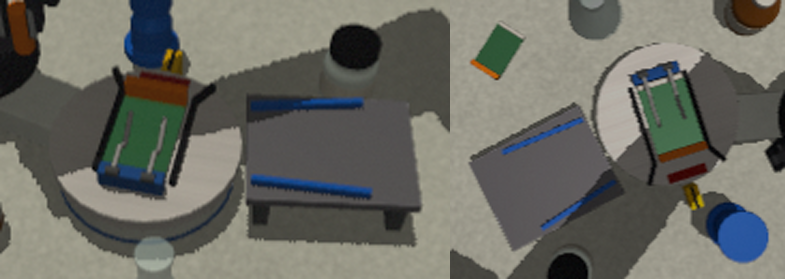

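Mouth faces the yellow post (top crop: bar at (686,172), post at (694,195)), plate and clips in place. Release and retreat.

```bash
python3 -m pendant '[{"travel":[0,0,0],"twist":[0,0,0]},{"travel":[0,0,0],"twist":[0,0,0]},{"travel":[0,0,0],"twist":[0,0,0]},{"travel":[0,0,0],"twist":[0,0,0]},{"travel":[0,0,-25],"twist":[0,0,0]},{"travel":[0,0,-25],"twist":[0,0,0]},{"travel":[0,0,-25],"twist":[0,0,0]},{"travel":[0,0,-25],"twist":[0,0,0]},{"travel":[0,0,0],"twist":[0,0,0]},{"travel":[0,0,0],"twist":[0,0,0]}]' 60 30
python3 st.py; python3 mouth.py; python3 -c "
from cell import arm
print(arm.sign_off())"
```

```text
clock: 25.12
ee_pos: [522.8, -210.6, 189.0]
orientation: [-0.245, 0.97, -0.001, 0.001]
force: [0.3, -0.5, -0.3]
grip_width: 59.9
grip_force: 0.0
t 25.12 p [ 522.8 -210.6  189. ] yaw_y 118.31 z [ 0.003 -0.001 -1.   ] F [ 0.3 -0.5 -0.3] w 59.9 0.0
scene [235, 133, 12, 5, 27] [-70.8 -37.3] r 80.0 ang -152.2 turns left 6.761
scene [248, 136, 10, 4, 21] [-79.4 -11.2] r 80.2 ang -172.0 turns left 7.255
top [277, 228, 21, 10, 93] [-74.2 -24. ] r 78.0 ang -162.1 turns left 7.007
the job is handed in; nothing more can be done
None
```

I handed the job in at about 25 s of the 69 s allowed: the last pictures show the plate home under both clips, the mouth at the yellow index post and nothing nearby disturbed, but sign-off returned no verdict.

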